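Tip the wiper carton down and park it at the bench stop

TASK

The red wiper carton has been left standing on its end beside the bench stop, the low aluminium bar. Push the carton over, towards the bar, so that it lies flat with its dispensing slot facing up, then push it along the bench until its leading end sits flush against the bar, within the length of the bar. Only push it, never lift it, and leave the bottle, the beaker and the weight where they stand.

Things in the scene. Friction and masses are not known exactly. Their poses are not given: they have to be found in the camera images.
- carton: Closed rigid red carton, smooth (friction about 0.45), 0.32 kg (varies), 115 (x) x 90 (y) x 210 (z) mm. Origin: centre of the end it stands on at the start, z along it. Its +y face (black oval slot) looks away from the bar, within 0.2 rad. Pushed high there, it pivots on its rear lower edge, topples past 0.4 rad of lean and lies slot up, z towards the bar, 30 to 85 mm short of it.
- carton_center (a point): Centre of the carton, 105 mm along its z from the origin.
- carton_top (a point): Centre of the carton's far end (upper end at the start): 210 mm along its z from the origin. Once tipped, this is the leading end that has to meet the bar.
- stop: Bench stop: aluminium bar fixed to the bench, 320 (x) x 20 (y) x 30 (z) mm high. Origin at the centre of its underside. Its +y face (10 mm from the origin) looks towards the carton and is the face to sit flush against. The carton starts 305 to 345 mm out along the bar's +y, up to 30 mm to either side along its x.
- bottle: White reagent bottle with a blue cap, 64 mm diameter, 150 mm tall, loose; origin at the centre of its underside. Leave alone.
- beaker: Clear plastic beaker, 80 mm diameter, 110 mm tall, with thin pipettes sticking out up to 155 mm, loose; origin at the centre of its underside. Leave alone.
- weight: Steel calibration weight with a knob, 38 mm diameter, 62 mm tall, 0.5 kg, loose; origin at the centre of its underside. Leave alone.
There are look-alikes about, which are no part of the job. There is more than one size of the carton; the one meant has the size given above.

How it is judged:
By the outcome, as a careful person would: the job done as asked, in the order asked, and still so for the second after the job is handed in, with the robot touching nothing.
It also fails if it takes over 56 s, if anything falls off the work surface, if the arm or the gripper's body presses on something with over 40 N, if the wrist force passes 120 N, or if a joint passes its speed limit or range.

ROBOT

A 6-joint arm with a two-finger parallel gripper is mounted at the origin on the work surface. World frame = base frame: x ahead of the robot, y to its left, z up, the work surface at z = 0. Lengths are in m, angles in rad, forces in N, time in s.
With the tool pointing down it reaches from about 0.3 to 0.775 m from the base axis. Payload 14.6 kg.
Tool frame: the origin (TCP) lies on the centre line of the jaws, within the pads' length; the fingertips stand 19 mm ahead of it and the grasp point (between the pads) is the TCP; y points along the fingers, x is the direction in which the jaws open and shut, and the axes are right-handed (so a half turn about y gives the same grasp; the last joint's range is limited). The gripper opens to 94 mm and grips with 3 to 60 N. Pads are 16 mm wide; open, the fingers measure 119 mm over their backs; the gripper's body (75 mm by 177 mm) begins 78 mm behind the grasp point.
Start: joints at [1.258, 0.3, 1.521, -0, 1.321, -0.067], TCP at [0.134, 0.533, 0.224] pointing down, gripper open.
Joint ranges: [-3.03, 3.03], [-0.79, 2.21], [0.23, 2.52], [-1.04, 4.18], [0, 3.07], [-2.55, 2.55]. Speed limits (rad/s): [2.22, 2.22, 2.57, 3.14, 3.14, 3.14].

INTERFACE

Orientations are given as [roll, pitch, yaw] about the fixed x, y, z axes, in that order (R = Rz(yaw) Ry(pitch) Rx(roll)).
In Python, from station import ctrl, optics gives the robot as it stands.
- The arm moves only by the tool jog_arm, never from a script. Its argument "targets" is a list of rows, each a list of 3 entries, a list of its own where there are three numbers: the finger opening in cm, from 0 to 9.4, then the shift along the tool's x, y, z in cm, then the turn about the tool's y in rad. A call has 1 to 10 rows; each row is the pose to reach, as a shift and turn from the pose commanded when the call began, along the tool's axes at that moment; what a row does not reach only later rows make up. A row lasts 1/10 s, in which the tool goes at most 50 mm and 8.59 degrees, less where a joint would pass 70% of its speed; a pose out of reach is approached as far as the arm can. A call with a gripper value outside its range is refused whole. The fingers move at their own pace and stop on an object; "grip_force" is the grip in N (left out, the last holds). Time passes only in rows, so rows that repeat a pose let the fingers close. It gives the time, the measured TCP pose, the force and the opening at its end, in the units of the state.
- ctrl.get_obs(): the state, without advancing time (a new reading comes with each control period).
- optics.camera(name): name is "scene" or "top" or "wrist"; returns a dict with "img" (480x640x3 uint8, red, green, blue), "range_z" (480x640 float32, m along the optical axis (not along the pixel's ray), 0 where there is no reading), "camera_matrix" (3x3 intrinsics, pixels), "world_to_cam" (4x4, takes a point from world to camera coordinates); the wrist camera has in their place "mount" (4x4, takes a point from camera to tool coordinates, whose origin is the TCP and whose axes are the tool frame's). Camera axes: x right, y up, looking along -z (the intrinsics and any distortion apply to the point x, -y, -z); pixel columns grow to the right and rows downward; lengths in m; the calibration is good to about 2 mm. A picture is of the moment at which its call begins: read the wrist's pose just before it.
- ctrl.hand_in(): hands the job in, once; it reports no verdict.
The state is a dict: "time_s": time; "qpos": joint angles; "joint_vel": joint speeds; "tau": joint torques, N m; "ee_pos": TCP position; "eef_rot": TCP orientation; "force": force on the tool from outside, world axes, zero at the start; "moment": the same for the moment, N m; "grip_width": finger opening in m.
Only numpy, scipy, OpenCV 4.12 (cv2) and the standard library are available. Lean on these libraries where they do the work, as an engineer would, in place of code of your own. Each camera call takes 0.05 s, during which the arm holds its last target. There are 200 camera calls.

## Working session

There is one attempt and no reset: what is moved stays moved. The work goes in short steps, Python scripts to look and compute and a tool call to move; the robot and the scene stay as the last step left them, time stands still between calls to the robot, and variables do not carry over. Pictures are saved under pics/ and viewed, about 8 in all and at most 12, crops included, and the job is handed in when it is done.

Besides the shell and the picture viewer there is one more tool, called after "Call:" as name([rows], argument=value, ...), one row to a line, values as JSON. jog_arm: Moves the arm, as the interface text tells. Its arguments: {"type":"object","properties":{"targets":{"type":"array","items":{"type":"array"}},"grip_force":{"type":"number"}},"required":["targets"]}

```bash
ls; mkdir -p pics
cat > h.py <<'E'
import numpy as np,cv2
from station import ctrl,optics
def snap(n,f):
    c=optics.camera(n); cv2.imwrite(f'pics/{f}.png',c['img'][:,:,::-1]); np.savez(f'pics/{f}.npz',**{k:v for k,v in c.items() if isinstance(v,np.ndarray)}); return c
def cloud(c,T=None):
    K=c['camera_matrix'];z=c['range_z'];v,u=np.mgrid[:480,:640]
    p=np.stack([(u-K[0,2])/K[0,0]*z,-(v-K[1,2])/K[1,1]*z,-z,np.ones_like(z)],-1)
    T=np.linalg.inv(c['world_to_cam']) if T is None else T
    P=(p@T.T)[...,:3];P[z==0]=np.nan
    return P
E
python3 - <<'E'
from h import *
print(ctrl.get_obs())
a=snap('scene','s0');b=snap('top','t0')
print([ (k,getattr(v,'shape',v)) for k,v in a.items()])
print(np.linalg.inv(b['world_to_cam']).round(3),np.linalg.inv(a['world_to_cam']).round(3))
E
```

```text
pics
{'time_s': 0.0, 'qpos': array([ 1.25838825e+00,  3.00501230e-01,  1.52157058e+00, -1.47773127e-05,
        1.32071458e+00, -6.66242984e-02]), 'joint_vel': array([-8.04784489e-04,  2.07683984e-05,  1.05729151e-03, -2.28121200e-03,
       -1.90474775e-04,  3.26675216e-04]), 'tau': array([ 1.30381170e-03, -5.31818819e+01, -3.52733302e+01,  7.08777085e-02,
        2.43867037e-02, -8.29092664e-05]), 'ee_pos': array([0.13376928, 0.53323631, 0.22387424]), 'eef_rot': array([-1.57073114e+00,  1.19203814e-03,  1.32501625e+00]), 'force': array([-0.0288918 ,  0.15202248, -0.15117091]), 'moment': array([-0.01677603,  0.02234847,  0.0180129 ]), 'grip_width': 0.09413907199562452}
[('img', (480, 640, 3)), ('range_z', (480, 640)), ('camera_matrix', (3, 3)), ('world_to_cam', (4, 4))]
[[-0.019  0.995 -0.096  0.538]
 [-1.    -0.021 -0.019 -0.002]
 [-0.021  0.096  0.995  0.987]
 [ 0.     0.     0.     1.   ]] [[-0.387 -0.618  0.684  1.424]
 [ 0.922 -0.248  0.298  0.383]
 [-0.014  0.746  0.666  0.953]
 [ 0.     0.     0.     1.   ]]
```

View pics/s0.png

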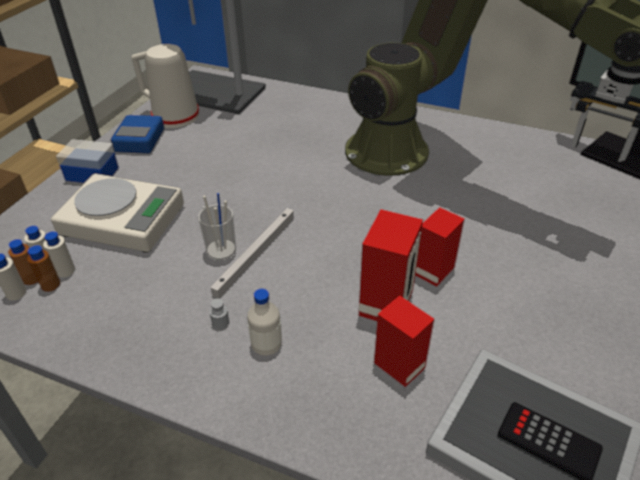

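View pics/t0.png

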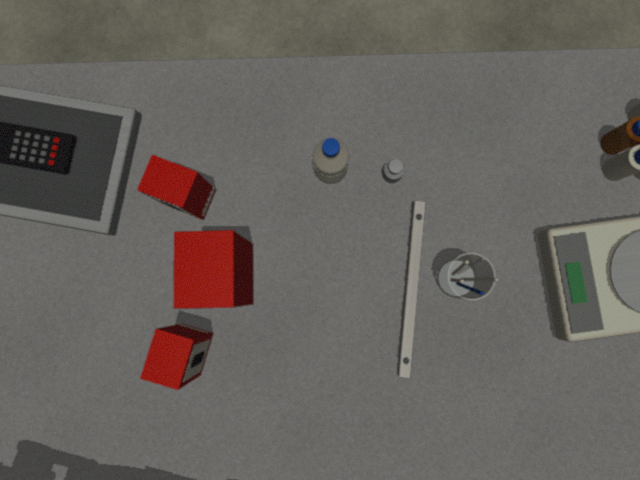

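The big carton is at top (213,269) and scene (390,265). There are two smaller red look-alikes at top (177,186) and (176,356). The bar runs (419,203)-(404,376) in the top view. I'll measure sizes and confirm in a crop.

Run:
```python
from h import *
for f in ('s0','t0'):
    c=np.load(f'pics/{f}.npz');P=cloud(c);im=c['img'].astype(int)
    red=(im[...,0]>90)&(im[...,1]<50)&(im[...,2]<50)
    n,l,st,ce=cv2.connectedComponentsWithStats(red.astype(np.uint8))
    for i in range(1,n):
        if st[i,4]<300: continue
        q=P[l==i];q=q[~np.isnan(q[:,0])];zt=np.percentile(q[:,2],98);t=q[q[:,2]>zt-.012]
        r=cv2.minAreaRect(t[:,:2].astype(np.float32))
        print(f,ce[i].round(),'ztop',zt.round(3),'rect',np.round(r[0],3),np.round(r[1],3),round(r[2],1),'box',cv2.boxPoints(r).round(3).tolist())
    if f=='t0':
        m=(P[...,2]>.022)&(P[...,2]<.04)&(P[...,1]>-.5)
        m[:,:390]=0;m[:,432:]=0;m[:195]=0;m[385:]=0
        q=P[m];r=cv2.minAreaRect(q[:,:2].astype(np.float32));print('bar',r,cv2.boxPoints(r).round(3).tolist(),np.median(q[:,2]))
        for nm,(u0,u1,v0,v1) in dict(bottle=(305,355,130,190),weight=(378,408,150,188),beaker=(435,500,248,305)).items():
            q=P[v0:v1,u0:u1].reshape(-1,3);q=q[q[:,2]>.02]
            print(nm,q.min(0).round(3),q.max(0).round(3),np.median(q,0).round(3))
a=cv2.imread('pics/s0.png')[190:400,320:500];cv2.imwrite('pics/c0.png',cv2.resize(a,None,fx=2.8,fy=2.8,interpolation=3))
```

```text
s0 [400. 266.] ztop 0.213 rect [0.58  0.184] [0.089 0.114] 89.7 box [[0.5230000019073486, 0.14000000059604645], [0.6370000243186951, 0.13899999856948853], [0.6380000114440918, 0.2280000001192093], [0.5230000019073486, 0.2290000021457672]]
t0 [167. 181.] ztop 0.153 rect [0.725 0.256] [0.081 0.064] 67.8 box [[0.6800000071525574, 0.23100000619888306], [0.7390000224113464, 0.2070000022649765], [0.7689999938011169, 0.28200000524520874], [0.7099999785423279, 0.3059999942779541]]
t0 [204. 269.] ztop 0.213 rect [0.578 0.182] [0.089 0.114] 89.9 box [[0.5199999809265137, 0.1379999965429306], [0.6349999904632568, 0.1379999965429306], [0.6349999904632568, 0.22699999809265137], [0.5210000276565552, 0.22699999809265137]]
t0 [167. 359.] ztop 0.152 rect [0.44  0.254] [0.063 0.08 ] 72.8 box [[0.3919999897480011, 0.23600000143051147], [0.4690000116825104, 0.21199999749660492], [0.4880000054836273, 0.2720000147819519], [0.41100001335144043, 0.29600000381469727]]
bar ((0.5449419021606445, -0.15340080857276917), (0.02100372314453125, 0.3202086389064789), 82.91609954833984) [[0.38499999046325684, -0.14399999380111694], [0.703000009059906, -0.18400000035762787], [0.7049999833106995, -0.16300000250339508], [0.3869999945163727, -0.12300000339746475]] 0.029874641468355723
bottle [ 0.742 -0.042  0.021] [0.806 0.021 0.155] [ 0.762 -0.011  0.104]
weight [ 0.742 -0.145  0.02 ] [ 0.78  -0.108  0.066] [ 0.756 -0.124  0.042]
beaker [ 0.522 -0.278  0.02 ] [ 0.601 -0.199  0.155] [ 0.561 -0.245  0.085]
```

View pics/c0.png

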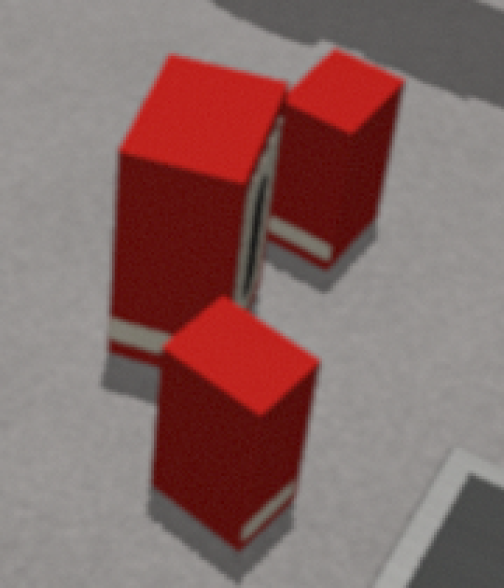

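Confirmed: the middle carton (c0 centre) is 89 x 114 x 213 mm. The other two are 63 x 80 x 152 mm. Its slot faces world +y, at y≈0.228, and the bar yaw is ≈ -0.125. I'll move behind it with the tool yaw at 0.

Call:
jog_arm([
  [6,[-11.8,-5.6,-48.8],1.325],
  [6,[-11.8,-5.6,-48.8],1.325],
  [6,[-11.8,-5.6,-48.8],1.325],
  [6,[-11.8,-5.6,-48.8],1.325],
  [6,[-11.8,-5.6,-48.8],1.325],
  [6,[-11.8,-5.6,-48.8],1.325],
  [6,[-11.8,-5.6,-48.8],1.325],
  [6,[-11.8,-5.6,-48.8],1.325],
  [6,[-11.8,-5.6,-48.8],1.325],
  [6,[-11.8,-5.6,-48.8],1.325],
])

```text
time_s: 1.1
ee_pos: [0.5754, 0.3013, 0.2798]
eef_rot: [-1.571, 0.0, -0.005]
force: [-0.1, 1.0, 0.2]
grip_width: 0.0599
```

Call:
jog_arm([
  [6,[0,4.9,0],0],
  [6,[0,9.7,0],0],
  [6,[0,9.7,0],0],
  [6,[0,9.7,-2.5],0],
  [6,[0,9.7,-5],0],
  [6,[0,9.7,-5],0],
  [6,[0,9.7,-5.5],0],
  [6,[0,9.7,-6],0],
  [6,[0,9.7,-6],0],
])

```text
time_s: 2.0
ee_pos: [0.5739, 0.2428, 0.1834]
eef_rot: [-1.571, -0.0, 0.0]
force: [-0.4, 0.4, 0.2]
grip_width: 0.0601
```

Run:
```python
from h import *
o=ctrl.get_obs();print(o['ee_pos'],o['force'])
c=snap('scene','s1');w=optics.camera('wrist');print(w['mount'].round(3))
```

```text
[0.57392237 0.24277937 0.18343891] [-0.41568592  0.37626461  0.2348235 ]
[[ 1.    -0.     0.001 -0.   ]
 [ 0.001  0.257 -0.966 -0.161]
 [-0.     0.966  0.257  0.074]
 [ 0.     0.     0.     1.   ]]
```

View pics/s1.png

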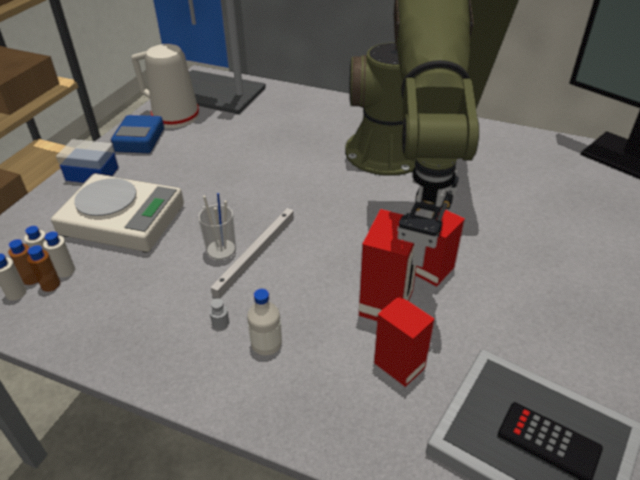

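The fingers sit just behind the slot face, around (420,235), clear of both look-alikes. Now I'll push slowly.

Call:
jog_arm([
  [6,[0.4,0,-0.6],0],
  [6,[0.4,0,-1.2],0],
  [6,[0.4,0,-1.8],0],
  [6,[0.4,0,-2.4],0],
  [6,[0.4,0,-3.0],0],
  [6,[0.4,0,-3.5],0],
  [6,[0.4,0,-4.0],0],
  [6,[0.4,0,-4.5],0],
  [6,[0.4,0,-5.0],0],
  [6,[0.4,0,-5.0],0],
])

```text
time_s: 3.1
ee_pos: [0.5779, 0.192, 0.1828]
eef_rot: [-1.571, 0.0, -0.001]
force: [-0.8, 0.8, -1.1]
grip_width: 0.0597
```

Run:
```python
from h import *
c=snap('scene','s2')
```

```text
(no output)
```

View pics/s2.png

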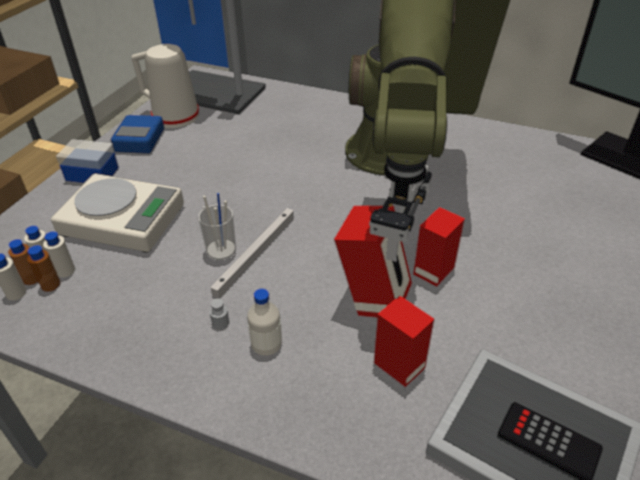

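The carton is tilting cleanly about its lower edge, near (370,310). I'll continue.

Call:
jog_arm([
  [6,[0,0,-0.5],0],
  [6,[0,0,-1.0],0],
  [6,[0,0,-1.5],0],
  [6,[0,0,-2.0],0],
  [6,[0,0,-2.5],0],
  [6,[0,0,-3.0],0],
  [6,[0,0,-3.5],0],
  [6,[0,0,-3.5],0],
  [6,[0,0,-3.5],0],
  [6,[0,0,-3.5],0],
])

```text
time_s: 4.15
ee_pos: [0.5779, 0.1578, 0.1829]
eef_rot: [-1.571, -0.0, 0.0]
force: [0.3, 0.6, -0.1]
grip_width: 0.0599
```

```bash
cat >> h.py <<'E'
def carton(f):
    c=np.load(f'pics/{f}.npz');P=cloud(c);im=c['img'].astype(int)
    m=(P[...,2]>.08)&(P[...,2]<.1)&(P[...,0]>.47)&(P[...,0]<.68)&(P[...,1]>-.17)&(P[...,1]<.2)
    q=P[m];r=cv2.minAreaRect(q[:,:2].astype(np.float32));print(f,len(q),np.round(r[1],3),np.round(r[0],3),cv2.boxPoints(r).round(3).tolist())
E
python3 - <<'E'
from h import *
c=snap('scene','s3');snap('top','t3');print(ctrl.get_obs()['ee_pos'])
carton('s3');carton('t3')
E
```

```text
[0.577869   0.1578454  0.18285889]
s3 3832 [0.123 0.212] [0.576 0.025] [[0.5130000114440918, 0.12999999523162842], [0.515999972820282, -0.08100000023841858], [0.6389999985694885, -0.07999999821186066], [0.6359999775886536, 0.13199999928474426]]
t3 8276 [0.115 0.21 ] [0.577 0.024] [[0.5189999938011169, 0.1289999932050705], [0.5199999809265137, -0.08100000023841858], [0.6349999904632568, -0.08100000023841858], [0.6349999904632568, 0.12999999523162842]]
```

View pics/s3.png

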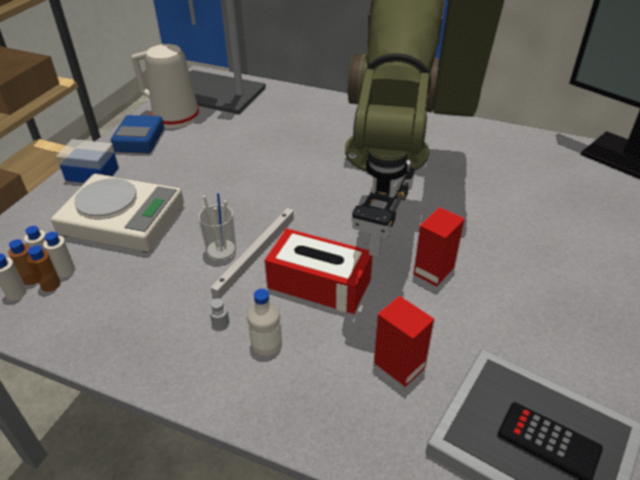

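It's lying flat, slot up, about 65 mm short of the bar, with yaw ≈ 0 against the bar's -0.125. Next I'll back off, turn to the bar's yaw and go down behind the rear end.

Call:
jog_arm([
  [7,[1.4,0,0.8],0.125],
  [7,[1.4,0,0.8],0.125],
  [7,[1.4,4,0.8],0.125],
  [7,[1.4,8,0.8],0.125],
  [7,[1.4,12.2,0.8],0.125],
  [7,[1.4,12.2,0.8],0.125],
  [7,[1.4,12.2,0.8],0.125],
])

```text
time_s: 4.95
ee_pos: [0.5919, 0.1657, 0.0618]
eef_rot: [-1.571, 0.0, -0.123]
force: [1.1, 0.3, 1.3]
grip_width: 0.0698
```

Call:
jog_arm([
  [7,[0,0,-1],0],
  [7,[0,0,-2],0],
  [7,[0,0,-3],0],
  [7,[0,0,-4],0],
  [7,[0,0,-4.8],0],
  [7,[0,0,-5.6],0],
  [7,[0,0,-6.4],0],
  [7,[0,0,-7.2],0],
  [7,[0,0,-7.8],0],
  [7,[0,0,-7.8],0],
])

```text
time_s: 5.95
ee_pos: [0.5818, 0.0873, 0.0606]
eef_rot: [-1.571, 0.001, -0.126]
force: [-0.1, -0.2, 0.2]
grip_width: 0.0701
```

Run:
```python
from h import *
snap('top','t4');print(ctrl.get_obs()['ee_pos']);carton('t4')
```

```text
[0.58185993 0.08763163 0.06054246]
t4 6682 [0.196 0.115] [ 0.557 -0.032] [[0.4880000054836273, -0.12200000137090683], [0.6019999980926514, -0.13600000739097595], [0.6259999871253967, 0.057999998331069946], [0.5120000243186951, 0.0729999989271164]]
```

View pics/t4.png

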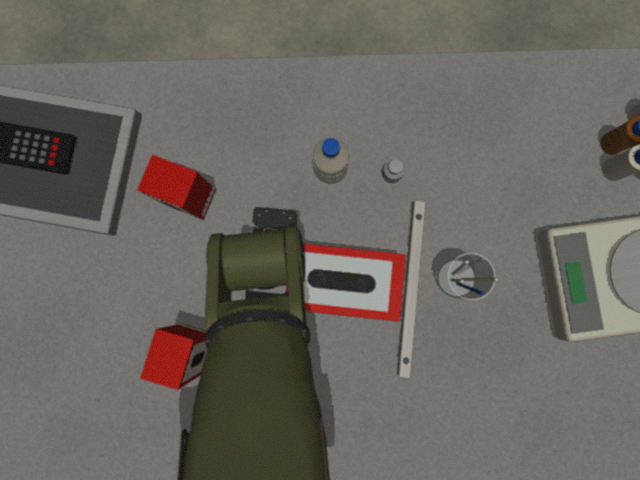

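Yaw matches the bar, leaving a gap of ≈15 mm (carton end at u≈404, bar face at u≈409). I'll finish the push gently, watching the force.

Call:
jog_arm([
  [7,[0,0,-0.4],0],
  [7,[0,0,-0.8],0],
  [7,[0,0,-1.1],0],
  [7,[0,0,-1.3],0],
  [7,[0,0,-1.4],0],
  [7,[0,0,-1.5],0],
])

```text
time_s: 6.6
ee_pos: [0.5803, 0.0733, 0.0608]
eef_rot: [-1.571, 0.0, -0.125]
force: [0.9, 1.7, -0.8]
grip_width: 0.0702
```

Call:
jog_arm([
  [7,[0,0,-0.1],0],
  [7,[0,0,-0.15],0],
])

```text
time_s: 6.8
ee_pos: [0.5801, 0.0722, 0.0609]
eef_rot: [-1.57, 0.0, -0.125]
force: [-1.1, 6.5, -0.2]
grip_width: 0.0699
```

Call:
jog_arm([
  [7,[0,0,-0.1],0],
  [7,[0,0,-0.1],0],
])

```text
time_s: 7.0
ee_pos: [0.5801, 0.0721, 0.0612]
eef_rot: [-1.569, -0.0, -0.125]
force: [0.1, 10.7, 1.3]
grip_width: 0.0701
```

The TCP has stopped moving and the force is rising, so the carton is seated against the bar. I'll back off, rise and check.

Call:
jog_arm([
  [7,[0,0,1],0],
  [7,[0,0,3],0],
  [7,[0,0,4.5],0],
  [7,[0,-4,5],0],
  [7,[0,-9,5],0],
  [7,[0,-14,5],0],
  [7,[0,-18,8],0],
  [7,[0,-20,12],0],
  [7,[0,-20,14],0],
  [7,[0,-20,14],0],
])

```text
time_s: 8.0
ee_pos: [0.5971, 0.2122, 0.2597]
eef_rot: [-1.571, 0.001, -0.122]
force: [-0.1, -0.9, -0.5]
grip_width: 0.0703
```

Run:
```python
from h import *
o=ctrl.get_obs();print(o['ee_pos'],o['force'])
snap('scene','s5');c=snap('top','t5');carton('t5');carton('s5')
P=cloud(c)
for nm,(u0,u1,v0,v1) in dict(bottle=(305,355,130,190),weight=(378,408,150,188),beaker=(435,500,248,305)).items():
    q=P[v0:v1,u0:u1].reshape(-1,3);q=q[q[:,2]>.02];print(nm,np.median(q,0).round(3))
a=cv2.resize(c['img'][180:400,230:510,::-1],None,fx=2.5,fy=2.5,interpolation=3);cv2.imwrite('pics/c5.png',a)
```

```text
[0.59708919 0.21218468 0.25974555] [-0.06161945 -0.86312952 -0.53876742]
t5 8370 [0.21  0.116] [ 0.556 -0.039] [[0.4860000014305115, -0.13600000739097595], [0.6000000238418579, -0.1509999930858612], [0.6269999742507935, 0.057999998331069946], [0.5120000243186951, 0.07199999690055847]]
s5 3591 [0.213 0.121] [ 0.556 -0.039] [[0.4819999933242798, -0.13600000739097595], [0.6010000109672546, -0.15299999713897705], [0.6299999952316284, 0.057999998331069946], [0.5109999775886536, 0.07500000298023224]]
bottle [ 0.762 -0.011  0.104]
weight [ 0.757 -0.124  0.043]
beaker [ 0.561 -0.245  0.086]
```

View pics/c5.png

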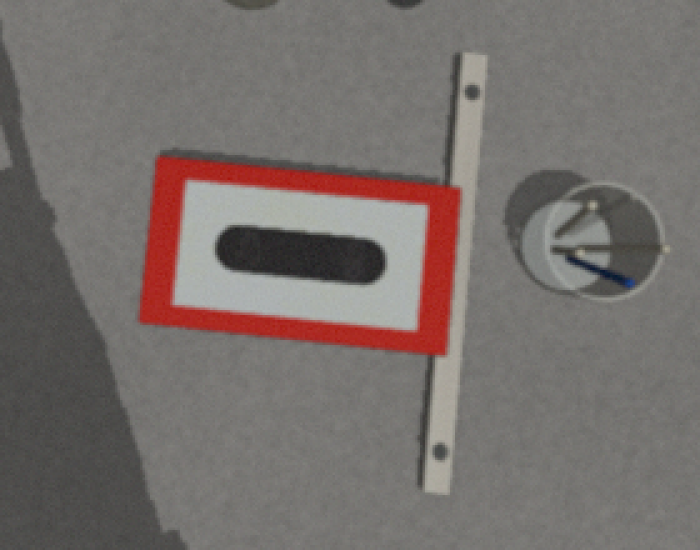

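View pics/s5.png

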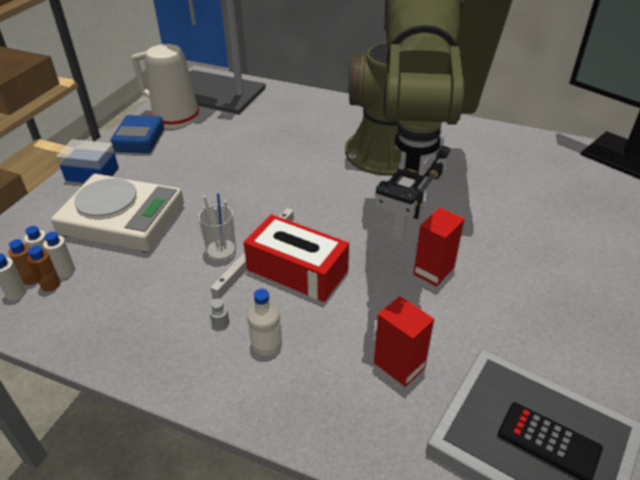

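Flush: the leading corners are at y -0.136 and -0.151, and the bar face is at -0.136 and -0.150. The bottle, beaker and weight are within 1 mm of their starting positions. The robot is clear.

```bash
python3 -c "from station import ctrl;print(ctrl.hand_in())"
```

```text
the job is handed in; nothing more can be done
None
```

The red carton now lies slot up with its leading end flush against the bar, and I have handed the job in after about 8 s of robot time. I tipped it with a high push on the slot face, then turned the fingers to the bar's angle and slid it along until it seated.

- **Flushness:** the leading corners are within about 1 mm of the bar face, which is inside the 2 mm camera calibration. The carton's yaw matches the bar's to within about 0.01 rad.
- **Seating force:** it rose to about 11 N in the last readings, with the tool no longer advancing.
- **Position on the bar:** the carton sits well inside the bar's length.
- **Other objects:** the bottle, beaker and weight moved no more than 1 mm by measurement. The two smaller red cartons look unmoved in the last picture.
- **Robot:** it finished clear of everything.

None of the checks failed or disagreed. The hand-in gave no verdict.

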